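Sift the small nuggets out of the ice basket into the ice tray's drawer

ROBOT

A 6-joint arm with a two-finger parallel gripper is mounted at the origin on the work surface. World frame = base frame: x ahead of the robot, y to its left, z up, the work surface at z = 0. Lengths are in mm, angles in rad, forces in N, time in s.
With the tool pointing down it reaches from about 350 to 775 mm from the base axis. Payload 7.3 kg.
Tool frame: the origin (TCP) lies midway between the tips of the shut fingers; the grasp point (between the pads) lies 19 mm behind it; z points along the fingers, y is the line along which they close (so a half turn about z gives the same grasp; the last joint's range is limited). The gripper opens to 92 mm and grips with 3 to 60 N. Pads are 19 mm wide; open, the fingers measure 130 mm over their backs; the gripper's body (75 mm by 190 mm) begins 47 mm behind the grasp point.
Start: joints at [-1.279, 0.342, 1.524, -0, 1.275, -0.146], TCP at [222.597, -475.495, 226.741] pointing down, gripper open.
Joint ranges: [-2.53, 2.53], [-0.77, 2.02], [0.04, 2.7], [-1, 4.14], [0.28, 2.66], [-3.11, 3.11]. Speed limits (rad/s): [2.57, 2.57, 3.14, 3.14, 3.14, 3.14].

INTERFACE

Orientations are given as [roll, pitch, yaw] about the fixed x, y, z axes, in that order (R = Rz(yaw) Ry(pitch) Rx(roll)).
In Python, from plant import get_obs, capture, camera_model, close_job, search_frame, regions_of, pinpoint gives the robot as it stands. The module is installed in compiled form; this text tells all that it offers.
- The arm moves only by the shell command python3 -m pendant 'ROWS'. ROWS is JSON, one flat list of numbers, 7 for each row, row after row: the shift along the tool's x, y, z in units of 30 mm (1.0 is 30 mm), then the turn, a rotation vector about the tool's x, y, z in units of 4 degrees (1.0 is 4 degrees), then the closure, from -1 (fully open) to 1 (shut), so that 0 is half open. In form: [dx, dy, dz, wx, wy, wz, gripper, dx, dy, dz, wx, wy, wz, gripper, ...]. A call has 1 to 12 rows; each row shifts and turns the commanded pose from where the row before left it, along the tool's axes as they then stand; what a row does not reach is not made up. A row lasts 1/10 s, in which the tool goes at most 50 mm and 8.59 degrees, less where a joint would pass 70% of its speed; a pose out of reach is approached as far as the arm can. A call with a number of a shift or a turn outside -1 to 1 is refused whole. A call with a gripper value outside its range is refused whole. The fingers move at their own pace and stop on an object; the grip force is fixed at half the most. Time passes only in rows, so rows that do not move let the fingers close. It gives the time, the measured TCP pose, the force, the opening and the grip force at its end, in the units of the state.
- get_obs(): the state, without advancing time (a new reading comes with each control period).
- capture(name): name is "scene" or "top"; returns the picture (400x640x3 uint8, red, green, blue); there is no depth.
- camera_model(name): a dict with "fov_y" (degrees; the focal length in pixels is half the picture's height over the tangent of half this angle, whatever the lens; pixels are square), "cx", "cy" (the principal point, pixels), "pose" (4x4, takes a point from camera to world coordinates). Camera axes: x right, y up, looking along -z (the intrinsics and any distortion apply to the point x, -y, -z); pixel columns grow to the right and rows downward; lengths in mm; the calibration is good to about 2 mm. A picture is of the moment at which its call begins. camera_model takes no time and is no camera call.
- close_job(): hands the job in; it is judged then, once.
Trained networks look in the newest picture that a camera, given by its name, has taken for a name from the list of things; names that differ only in an ending like _2 or _b are one class to them, and where a whole thing is asked for, a point or a joint stands for the part that bears it (a point fixed in the world has none). Each returns a list of dicts, best first, with "score" (0 to 1); they miss things now and then, are a little off and sometimes report something else, mostly with a low value. They report only what shows in the picture. A call takes as long as a camera call. They do not tell look-alikes from the thing itself.
- search_frame(camera, thing): "location" ([column, row] in pixels, amid what is visible of it).
- regions_of(camera, thing): "pixels" (400x640 bool, what is visible of it) and "location" ([column, row] in pixels, amid what is visible of it).
- pinpoint(camera, thing): "location" ([column, row] in pixels: a listed point, or the origin of a listed thing).
The state is a dict: "time": time; "joint_positions": joint angles; "dq": joint speeds; "tau": joint torques, N m; "tool_pos": TCP position; "tcp_rot": TCP orientation; "contact_force": force on the tool from outside, world axes, zero at the start; "moment": the same for the moment, N m; "grip_width": finger opening in mm; "finger_force": force on a finger pad.
Only numpy, scipy, OpenCV 4.12 (cv2) and the standard library are available. Lean on these libraries where they do the work, as an engineer would, in place of code of your own. Each camera call takes 0.05 s, during which the arm holds its last target. There are 200 camera calls.

TASK

Pull the drawer of the acrylic ice tray right out: it hangs behind a stop sill, so lift its front over the sill first. Then carry the wire ice basket level over the open drawer and shake it side to side until all four small ice nuggets have dropped through its slots into the drawer and only the two big cubes are left in the basket. Put the basket back upright on its black rubber mat with the two big cubes in it, leave the drawer open with the nuggets in it, and do not knock the shaker, bottle, jigger or muddler out of place.

Things in the scene. Friction and masses are not known exactly. Their poses are not given: they have to be found in the camera images.
- caddy: Fixed clear acrylic ice tray, 195 (x) x 210 (y) mm. Origin: centre of its underside on the table; -x is its front, where the drawer comes out. Base 4 mm thick. Flat roof 78 to 82 mm above the table; on it, from 37 mm in front of the origin backwards, an ice-cube tray with cubes, up to 111 mm above the table.
- caddy_sill (a point): Middle of the top edge of the fixed stop sill across the front of the caddy's base: 6 mm high and 6 mm thick, top 10 mm above the table, front face flush with the caddy's front. The drawer's front rib sits 2 mm behind it: the drawer cannot come out until its front is raised more than 6 mm (8 to 11 is right) and drawn about 20 mm forward so that the rib is past the sill.
- drawer_floor (a point): Centre of the upper side of the drawer's floor; x, y, z are the drawer's axes; it opens towards -x. Loose clear acrylic drawer, 180 (x) x 193 (y) x 60 mm, open on top, 0.45 kg; inside 172 x 185 x 49.5 mm deep. Shut: this point is 14.5 mm above the table, 7.5 mm to -x of the caddy's origin, front flush with the caddy's front, rim 64 mm above the table with 14 mm free under the roof.
- drawer_rib (a point): Middle of the lower edge of the drawer's front rib: a cross rib 6.5 mm high under the floor, 74 to 82 mm in front of the drawer's centre. Once it is past the sill the drawer may be lowered and slides on; at the end its front rests on the table, 4 mm lower than when shut. A rear rib meets the sill and stops it after 150 mm of travel. Sliding takes about 3 N, raising the front 2 N; 3.5 mm side play.
- drawer_pull (a point): Grip point of the drawer's black upright pull tab, 107 mm in front (-x) of the drawer's centre and 17 mm in front of its front face, 48 mm above the table when shut. The tab is 12 mm thick (y), sticks out 32 mm (x) and is 30 mm high (z, 15 mm above and below this point); free space on both sides. Axes as the drawer's.
- basket_grip (a point): Centre of the black grip bar of the loose wire ice basket; x runs along the bar, z up. Bar 60 (x) x 14 (y) x 24 mm (z), on two wires from the middle of the basket's x ends. This point is above the basket's centre, 118 mm above its underside. Basket 122 (x) x 134 (y) mm, walls 66 mm high and 3 mm thick; 0.25 kg, with ice 0.61 kg.
- basket_floor (a point): Centre of the upper side of the basket's floor, 4 mm above its underside, axes as the grip's. Four flat strips along x (|y| 16 to 25 mm and above 56 mm) leave three open slots 31 mm wide. Ice is slippery (friction about 0.15): nuggets slide off the strips and fall through when the basket is moved briskly along y (50 mm strokes of about 0.2 s), or too early if it is carried jerkily.
- mat_top (a point): Centre of the upper side of the basket's black ribbed rubber bar mat, fixed, 180 x 180 mm, 4 mm thick; the basket stands on it at the start.
- board_top (a point): Centre of the upper side of a fixed bamboo board, 190 (x) x 160 (y) x 12 mm, which carries the muddler and the jigger.
- rock1_center (a point): Centre of a big ice cube, 56 x 56 x 56 mm, 160 g, loose in the basket; too big for the slots.
- rock2_center (a point): Centre of a big ice cube, 56 x 56 x 56 mm, 160 g, loose in the basket; too big for the slots.
- nugget1_center (a point): Centre of a small ice nugget, bullet-shaped with a flat foot and domed top, 24 mm in diameter and 26 mm high, 10 g, loose in the basket, standing on one of the inner floor strips at the start; it fits through the slots.
- nugget2_center (a point): Centre of a small ice nugget, bullet-shaped with a flat foot and domed top, 24 mm in diameter and 26 mm high, 10 g, loose in the basket, standing on one of the inner floor strips at the start; it fits through the slots.
- nugget3_center (a point): Centre of a small ice nugget, bullet-shaped with a flat foot and domed top, 24 mm in diameter and 26 mm high, 10 g, loose in the basket, standing on one of the inner floor strips at the start; it fits through the slots.
- nugget4_center (a point): Centre of a small ice nugget, bullet-shaped with a flat foot and domed top, 24 mm in diameter and 26 mm high, 10 g, loose in the basket, standing on one of the inner floor strips at the start; it fits through the slots.
- shaker_center (a point): Centre of the stainless steel cocktail shaker, 89 mm in diameter, 234 mm high, loose, standing.
- bottle_center (a point): Centre of a full green glass bottle, 72 mm in diameter, 250 mm high, loose, standing.
- jigger_center (a point): Centre of the hourglass glass jigger, 48 mm in diameter, 82 mm high, loose, standing on the bamboo board.
- muddler_center (a point): Centre of the bamboo muddler, a turned rod 34 mm thick and 180 mm long, loose, lying on the bamboo board along its x.
Not all that is in view belongs to the job. Leave any purple look-alike of the part that bears rock2_center alone.

How it is judged (in metres and radians):
On the way, in this order (a step that is already met when the one before it is completed fails the run):
1. the drawer is pulled out, by at least 125 mm (x of drawer_floor in the frame of caddy below -0.1325 m), for 0.2 s.
2. all four nuggets have fallen into the drawer while the basket was held over it with both big cubes still in the basket (x of drawer_floor in the frame of caddy below -0.1325 m and x of nugget1_center in the frame of drawer_floor between -0.09 and 0.09 m and y of nugget1_center in the frame of drawer_floor between -0.098 and 0.098 m and z of nugget1_center in the frame of drawer_floor between -0.002 and 0.045 m and x of nugget2_center in the frame of drawer_floor between -0.09 and 0.09 m and y of nugget2_center in the frame of drawer_floor between -0.098 and 0.098 m and z of nugget2_center in the frame of drawer_floor between -0.002 and 0.045 m and x of nugget3_center in the frame of drawer_floor between -0.09 and 0.09 m and y of nugget3_center in the frame of drawer_floor between -0.098 and 0.098 m and z of nugget3_center in the frame of drawer_floor between -0.002 and 0.045 m and x of nugget4_center in the frame of drawer_floor between -0.09 and 0.09 m and y of nugget4_center in the frame of drawer_floor between -0.098 and 0.098 m and z of nugget4_center in the frame of drawer_floor between -0.002 and 0.045 m and x of rock1_center in the frame of basket_grip between -0.06 and 0.06 m and y of rock1_center in the frame of basket_grip between -0.066 and 0.066 m and z of rock1_center in the frame of basket_grip between -0.118 and -0.05 m and x of rock2_center in the frame of basket_grip between -0.06 and 0.06 m and y of rock2_center in the frame of basket_grip between -0.066 and 0.066 m and z of rock2_center in the frame of basket_grip between -0.118 and -0.05 m and height (world z) of basket_grip above 0.165 m and horizontal distance between basket_grip and drawer_floor below 0.12 m), for 0.1 s.
At the end, for the whole second after the job is handed in: The drawer is still out by at least 125 mm and all four nuggets lie in it; the basket stands upright (within 0.1 rad) on its mat, its centre within 45 mm of the mat's centre, with both big cubes in it (x of drawer_floor in the frame of caddy below -0.1325 m and x of nugget1_center in the frame of drawer_floor between -0.09 and 0.09 m and y of nugget1_center in the frame of drawer_floor between -0.098 and 0.098 m and z of nugget1_center in the frame of drawer_floor between -0.002 and 0.045 m and x of nugget2_center in the frame of drawer_floor between -0.09 and 0.09 m and y of nugget2_center in the frame of drawer_floor between -0.098 and 0.098 m and z of nugget2_center in the frame of drawer_floor between -0.002 and 0.045 m and x of nugget3_center in the frame of drawer_floor between -0.09 and 0.09 m and y of nugget3_center in the frame of drawer_floor between -0.098 and 0.098 m and z of nugget3_center in the frame of drawer_floor between -0.002 and 0.045 m and x of nugget4_center in the frame of drawer_floor between -0.09 and 0.09 m and y of nugget4_center in the frame of drawer_floor between -0.098 and 0.098 m and z of nugget4_center in the frame of drawer_floor between -0.002 and 0.045 m and x of rock1_center in the frame of basket_grip between -0.06 and 0.06 m and y of rock1_center in the frame of basket_grip between -0.066 and 0.066 m and z of rock1_center in the frame of basket_grip between -0.118 and -0.05 m and x of rock2_center in the frame of basket_grip between -0.06 and 0.06 m and y of rock2_center in the frame of basket_grip between -0.066 and 0.066 m and z of rock2_center in the frame of basket_grip between -0.118 and -0.05 m and horizontal distance between basket_grip and mat_top below 0.045 m and z of basket_grip in the frame of mat_top between 0.11 and 0.126 m and angle between basket_grip's own z axis and vertical below 0.1 rad); the robot touches nothing.
It fails at once if the basket is tipped by more than 35 degrees (angle between basket_grip's own z axis and vertical above 0.61 rad).
It fails at once if the shaker, the bottle, the jigger or the muddler is moved by more than 40 mm (distance of any of shaker_center, bottle_center, jigger_center, muddler_center from where it was at the start of the episode above 0.04 m).
It also fails if it takes over 67 s, if anything falls off the work surface, if the arm or the gripper's body presses on something with over 40 N, if the wrist force passes 120 N, or if a joint passes its speed limit or range.

## Working session

There is one attempt and no reset: what is moved stays moved. The work goes in short steps, Python scripts to look and compute and a shell command to move; the robot and the scene stay as the last step left them, time stands still between calls to the robot, and variables do not carry over. Pictures are saved under pics/ and viewed, at most 10 in all, crops included, and the job is handed in when it is done.

```bash
mkdir -p pics
cat > h.py <<'E'
import numpy as np, cv2
from plant import *
def ray(cam,px):
    m=camera_model(cam); f=200/np.tan(np.radians(m["fov_y"])/2)
    P=np.array(m["pose"]); d=np.array([(px[0]-m["cx"])/f,-(px[1]-m["cy"])/f,-1.])
    return P[:3,3],P[:3,:3]@d
def at_z(cam,px,z):
    o,d=ray(cam,px); return o+d*(z-o[2])/d[2]
def tri(p1,p2):
    o1,d1=ray("scene",p1); o2,d2=ray("top",p2)
    A=np.c_[d1,-d2]; s=np.linalg.lstsq(A,o2-o1,rcond=None)[0]
    a=o1+d1*s[0]; b=o2+d2*s[1]; return (a+b)/2,np.linalg.norm(a-b)
E
python3 - <<'E'
from h import *
np.set_printoptions(precision=1,suppress=True)
for c in ("scene","top"):
    im=capture(c); cv2.imwrite(f"pics/{c}0.png",im[:,:,::-1]); m=camera_model(c); print(c,{k:v for k,v in m.items() if k!="pose"},np.array(m["pose"])[:3].round(2).tolist())
for t in ["caddy","caddy_sill","drawer_floor","drawer_pull","basket_grip","basket_floor","mat_top","shaker_center","bottle_center","jigger_center","rock2_center"]:
    r={c:[(np.round(d["location"]).tolist(),round(d["score"],2)) for d in pinpoint(c,t)[:3]] for c in ("scene","top")}
    e=tri(r["scene"][0][0],r["top"][0][0]) if r["scene"] and r["top"] else None
    print(t,r,e)
print(get_obs()["time"], get_obs()["tcp_rot"],get_obs()["grip_width"])
E
```

```text
scene {'fov_y': 43.40175654643736, 'cx': 330.03403483222877, 'cy': 199.3109446720971} [[0.7, -0.62, 0.36, 968.02], [0.72, 0.6, -0.36, -454.35], [0.01, 0.51, 0.86, 1160.86]]
top {'fov_y': 56.80638810527853, 'cx': 320.3462683255154, 'cy': 202.17870430947457} [[0.02, 0.99, -0.12, 399.83], [-1.0, 0.02, 0.01, -17.78], [0.01, 0.12, 0.99, 1129.76]]
caddy {'scene': [([400.0, 256.0], 0.87)], 'top': [([299.0, 140.0], 0.83), ([428.0, 218.0], 0.48)]} (array([730.6,  43.4,   6. ]), np.float64(6.184318974920247))
caddy_sill {'scene': [([214.0, 313.0], 0.37)], 'top': [([298.0, 173.0], 0.65)]} (array([ 587.3, -178.8,  183.7]), np.float64(429.27950259490524))
drawer_floor {'scene': [], 'top': []} None
drawer_pull {'scene': [([371.0, 215.0], 0.43)], 'top': [([295.0, 173.0], 0.6)]} (array([615.8,  50.8,  58.8]), np.float64(3.1247395891710474))
basket_grip {'scene': [([226.0, 283.0], 0.57), ([211.0, 276.0], 0.56), ([219.0, 293.0], 0.5)], 'top': [([435.0, 217.0], 0.67)]} (array([ 502.9, -337.5,   82.7]), np.float64(33.386985398290996))
basket_floor {'scene': [([219.0, 293.0], 0.96), ([404.0, 259.0], 0.31
[... 360 characters left out ...]
e': [([369.0, 219.0], 0.58), ([461.0, 149.0], 0.56)], 'top': [([197.0, 149.0], 0.84)]} (array([636.9, 182.5,  87.3]), np.float64(292.50591984222444))
bottle_center {'scene': [([277.0, 310.0], 0.86)], 'top': [([419.0, 159.0], 0.92), ([205.0, 233.0], 0.49)]} (array([ 652.4, -293.5,  123.6]), np.float64(7.3915281519778615))
jigger_center {'scene': [([404.0, 105.0], 0.76)], 'top': [([177.0, 237.0], 0.69)]} (array([423.7, 394.5,  38.3]), np.float64(1.2665220735040403))
rock2_center {'scene': [([204.0, 284.0], 0.95), ([154.0, 240.0], 0.57)], 'top': [([432.0, 232.0], 0.86), ([438.0, 289.0], 0.72)]} (array([ 453.7, -358.8,   22.2]), np.float64(3.6786705755773053))
1.2 [3.1 0.  0.4] 91.89245124801265
```

View pics/scene0.png

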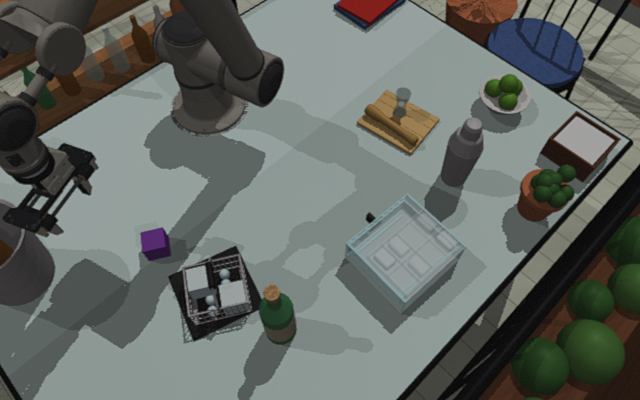

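View pics/top0.png

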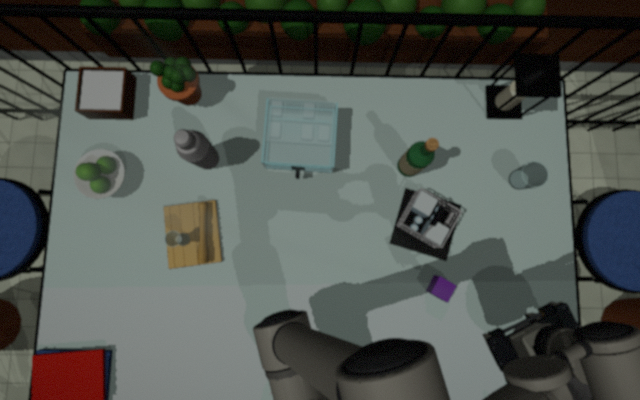

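The scene view shows the caddy around (405,255) with its pull at (371,217). The basket on its mat is at (218,287), the bottle is close by at (278,312), and the purple decoy cube is at (154,242). The top view shows the caddy at (300,138), the pull at (298,173), the basket at (430,218) and the bottle at (418,157).

Run:
```python
from h import *
s=cv2.imread("pics/scene0.png"); t=cv2.imread("pics/top0.png")
R=lambda im,x,y,w=100,h=75: cv2.resize(im[y:y+h,x:x+w],(400,300),interpolation=cv2.INTER_CUBIC)
cv2.imwrite("pics/crop1.png",np.vstack([np.hstack([R(t,250,110),R(t,380,180)]),np.hstack([R(s,340,180),R(s,170,245)])]))
np.set_printoptions(precision=1,suppress=True)
for c,th in (("top","caddy"),("scene","caddy"),("top","basket_grip"),("scene","basket_grip"),("top","drawer_pull"),("scene","drawer_pull")):
    r=regions_of(c,th)
    if not r: print(c,th,"none"); continue
    m=r[0]["pixels"].astype(np.uint8); cs=max(cv2.findContours(m,0,2)[0],key=cv2.contourArea)
    q=cv2.approxPolyDP(cv2.convexHull(cs),4,True)[:,0]
    print(c,th,r[0]["score"],cv2.boundingRect(m),q.tolist(),cv2.minAreaRect(cs))
```

```text
top caddy 0.72 (261, 98, 77, 74) [[268, 98], [337, 104], [332, 171], [265, 167], [261, 161]] ((299.2588806152344, 134.11724853515625), (72.77178955078125, 70.17755126953125), 3.814074993133545)
scene caddy 0.91 (346, 194, 121, 120) [[409, 194], [466, 247], [459, 260], [400, 313], [347, 259], [346, 244]] ((404.08319091796875, 250.0880889892578), (90.23040771484375, 97.015869140625), 46.63658142089844)
top basket_grip 0.69 (399, 194, 62, 54) [[460, 212], [451, 226], [432, 225], [441, 201]] ((445.9197082519531, 216.68360900878906), (22.617631912231445, 26.39678192138672), 23.629379272460938)
scene basket_grip 0.89 (183, 256, 69, 69) [[187, 266], [203, 313], [199, 324], [188, 315], [183, 275]] ((190.79283142089844, 295.5635681152344), (59.16582489013672, 15.028532028198242), 75.67728424072266)
top drawer_pull 0.53 (267, 164, 64, 14) [[267, 164], [330, 170], [297, 177]] ((298.2466125488281, 171.18161010742188), (63.24757766723633, 11.766288757324219), 3.4682295322418213)
scene drawer_pull 0.52 (367, 215, 7, 7) [[371, 215], [369, 221]] ((370.0000305175781, 218.00003051757812), (5.656853675842285, 5.656853675842285), 45.0)
```

View pics/crop1.png

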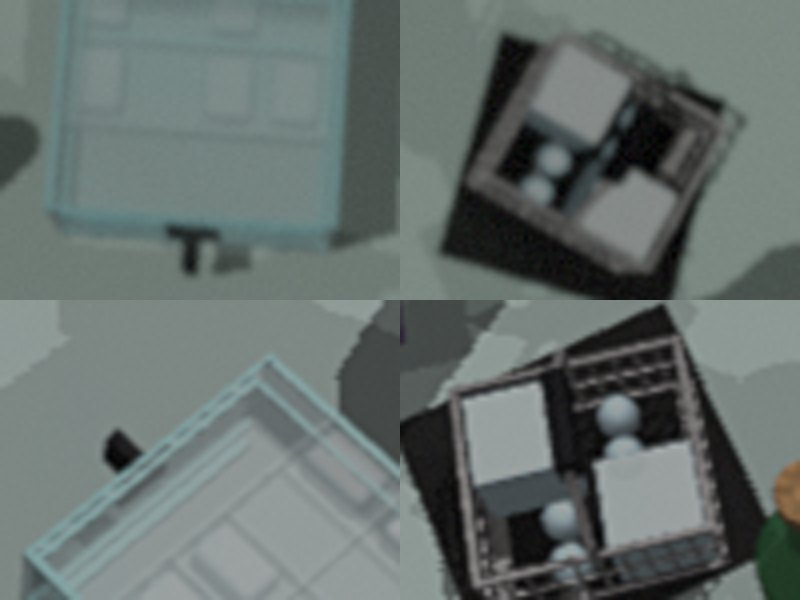

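The crop shows the pull tab at top (297.5,173) and scene (370,217), on the caddy's front. The basket rim corners are at top (422,190), (462,209), (438,248) and (398,224). It holds two white big cubes and four nuggets, and the purple cube is the separate decoy outside. The bar looks parallel to the (422,190)–(398,224) side.

Run:
```python
from h import *
np.set_printoptions(precision=1,suppress=True)
def proj(cam,p):
    m=camera_model(cam); f=200/np.tan(np.radians(m["fov_y"])/2); P=np.array(m["pose"]); q=P[:3,:3].T@(np.array(p)-P[:3,3]); return np.array([m["cx"]-f*q[0]/q[2],m["cy"]+f*q[1]/q[2]])
# basket rim z=70
for cam,cs in (("top",[(422.5,189.5),(462,209.5),(438,248),(398,224.5)]),("scene",[(183.75,267.5),(240,254.5),(251,308.8),(188.75,316)])):
    w=np.array([at_z(cam,c,70)[:2] for c in cs]); print(cam,w.tolist(),"c",w.mean(0))
    for i in range(4):
        e=w[(i+1)%4]-w[i]; print("  edge",np.linalg.norm(e),np.degrees(np.arctan2(e[1],e[0])))
    c=w.mean(0); print(" grip px top",proj("top",[*c,122]),"scene",proj("scene",[*c,122]))
# caddy roof z=82
w=[at_z("top",c,82) for c in [(262.5,163),(332.5,168),(337,104),(268,98)]]; print("roof",np.array(w)); print(np.mean(w,0))
for a,b in((0,1),(2,3),(1,2),(0,3)): e=w[b]-w[a]; print(np.linalg.norm(e),np.degrees(np.arctan2(e[1],e[0])))
w=[at_z("scene",c,82) for c in [(409,194),(466,247),(400,303),(346,244)]]; print("roof s",np.array(w),np.mean(w,0))
for a,b in((0,1),(2,3),(1,2),(0,3)): e=w[b]-w[a]; print(np.linalg.norm(e),np.degrees(np.arctan2(e[1],e[0])))
print("tab",tri((370,217),(297.5,173)), at_z("top",(297.5,173),48), at_z("scene",(370,217),48))
for t in("shaker_center","bottle_center"): print(t,[ (c,d["location"],d["score"]) for c in("scene","top") for d in pinpoint(c,t)[:2]])
print(at_z("top",(197,149),117), at_z("top",(419,159),125), at_z("scene",(461,149),117),at_z("scene",(277,310),125))
```

```text
top [[573.0552099301424, -320.16510734453306], [516.7790737486803, -433.61080659584337], [405.07459571757147, -361.80432155110697], [469.97859540983575, -248.08875085841427]] c [ 491.2 -340.9]
  edge 126.63700163117105 -116.38427685135593
  edge 132.79330444974408 147.26605728147038
  edge 130.9341826797656 60.284117891999436
  edge 125.77674516889823 -34.96318248996019
 grip px top [435.9 216.2] scene [210.7 273.8]
scene [[411.2376120805135, -370.57308835218873], [476.3879244520743, -255.8711625260191], [596.1468217785725, -321.89262092677484], [513.1167819523233, -430.9670740565474]] c [ 499.2 -344.8]
  edge 131.9132100676201 60.403569043920136
  edge 136.7516963632315 -28.867353135952946
  edge 137.08108490637022 -127.27924420933287
  edge 118.43478696323713 149.34053205072948
 grip px top [437.2 213.3] scene [211.5 277.4]
roof [[639.6 145.2  82. ]
 [628.9 -57.3  82. ]
 [821.7 -67.8  82. ]
 [835.8 136.2  82. ]]
[731.5  39.1  82. ]
202.69479864779396 -93.02560571284745
204.5334286925564 86.04688770676026
193.06529034017473 -3.139296363786704
196.3809590600149 -2.608756196008021
roof s [[647.5 151.4  82. ]
 [838.1 137.9  82. ]
 [820.5 -77.3  82. ]
 [635.  -60.8  82. ]] [735.3  37.8  82. ]
191.04457648226727 -4.064983184648963
186.26061402375177 174.92843820792507
215.86040165974362 -94.66976803117386
212.5914030292171 -93.38196183825158
tab (array([616.9,  44.5,  57.5]), np.float64(0.8111105868342042)) [619.1  45.4  48. ] [613.7  48.4  48. ]
shaker_center [('scene', [369.1, 219.0], 0.58), ('scene', [460.7, 149.1], 0.56), ('top', [197.3, 149.1], 0.84)]
bottle_center [('scene', [277.3, 310.5], 0.86), ('top', [418.9, 159.1], 0.92), ('top', [205.2, 233.2], 0.49)]
[667.9 324.4 117. ] [ 649.8 -296.1  125. ] [661.8 330.3 117. ] [ 655.1 -290.8  125. ]
```

The measurements agree with each other:

| Thing | Position (mm) | Yaw |
|---|---|---|
| Caddy | about (733, 39) | about -3.3° |
| Pull tab | (618, 45.5), z 48 | as the caddy |
| Basket grip | about (495, -343), z 122 | bar about -31° |

I'll set out towards the tab.

```bash
cat >> h.py <<'E'
from scipy.spatial.transform import Rotation as Ro
def delta(tgt,rpy=None):
    "tool-axis shift (units) and turn (units) from measured pose to target TCP"
    o=get_obs(); R=Ro.from_euler("xyz",o["tcp_rot"]); d=R.inv().apply(np.array(tgt)-o["tool_pos"])/30
    print("t",round(o["time"],2),"pos",np.round(o["tool_pos"],1),"rot",np.round(np.degrees(o["tcp_rot"]),1),"F",np.round(o["contact_force"],1),"w",round(float(o["grip_width"]),1))
    print("shift units",np.round(d,2))
    if rpy is not None: print("turn units",np.round(np.degrees((R.inv()*Ro.from_euler("xyz",np.radians(rpy))).as_rotvec())/4,2))
E
python3 -m pendant '[0.5,-0.4,0,0,0,0.5,-1, 1,-0.9,0,0,0,1,-1, 1,-0.9,0,0,0,1,-1, 1,-0.9,0,0,0,1,-1, 1,-0.9,0,0,0,1,-1, 1,-0.9,0,0,0,1,-1, 0.9,-1,0,0,0,1,-1, 0.7,-1,0,0,0,0.6,-1, 0.7,-1,0,0,0,0,-1, 0.7,-1,0,0,0,0,-1, 0.7,-1,0,0,0,0,-1, 0.4,-0.6,0,0,0,0,-1]'
python3 -c "
from h import *
delta([614,45.8,120],[180,0,-3.3])"
```

```text
time: 2.9
tool_pos: [469.5, -123.1, 226.8]
tcp_rot: [-3.141, -0.001, -0.056]
contact_force: [-0.1, -0.7, -0.1]
grip_width: 92.0
finger_force: 0.0
t 2.9 pos [ 469.5 -123.1  226.8] rot [-180.    -0.    -3.2] F [-0.1 -0.7 -0.1] w 92.0
shift units [ 4.49 -5.89  3.56]
turn units [-0.   -0.01  0.02]
```

```bash
python3 -m pendant '[0.5,-0.65,0.3,0,0,0,-1, 0.6,-0.8,0.5,0,0,0,-1, 0.6,-0.8,0.5,0,0,0,-1, 0.6,-0.8,0.5,0,0,0,-1, 0.6,-0.8,0.5,0,0,0,-1, 0.6,-0.8,0.5,0,0,0,-1, 0.5,-0.65,0.4,0,0,0,-1, 0.3,-0.4,0.3,0,0,0,-1, 0.15,-0.2,0,0,0,0,-1, 0,0,0,0,0,0,-1]'
python3 - <<'E'
from h import *
im=capture("scene"); t=capture("top")
delta([614,45.8,31],[180,0,-3.3])
for c in("scene","top"):print(c,[(d["location"],d["score"]) for d in pinpoint(c,"drawer_pull")[:2]])
R=lambda im,x,y,w=100,h=75: cv2.resize(im[y:y+h,x:x+w],(400,300),interpolation=cv2.INTER_CUBIC)[:,:,::-1]
cv2.imwrite("pics/c2.png",np.hstack([R(im,320,170),R(t,250,120)]))
E
```

```text
time: 3.9
tool_pos: [612.0, 44.0, 121.8]
tcp_rot: [3.141, -0.0, -0.057]
contact_force: [-0.0, 0.2, 0.7]
grip_width: 92.2
finger_force: 0.0
t 4.0 pos [611.7  43.1 122.5] rot [180.   -0.   -3.3] F [0.2 0.2 1.5] w 91.9
shift units [ 0.07 -0.1   3.05]
turn units [ 0.01 -0.01 -0.01]
scene [([369.8, 218.5], 0.64), ([402.7, 257.5], 0.16)]
top []
```

View pics/c2.png

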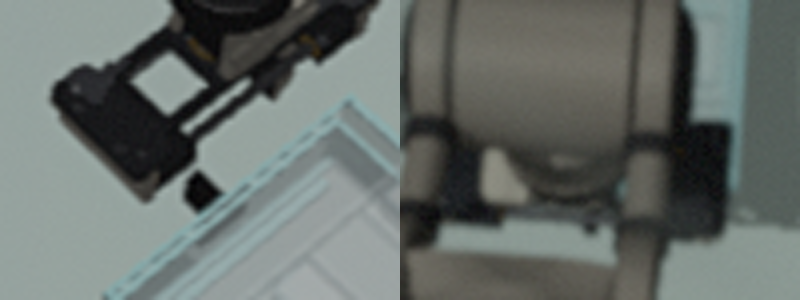

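The gripper hovers above and in front of the tab, which is at scene (370,218), so I'll go down and grip.

```bash
python3 -m pendant '[0.05,-0.1,0.6,0,0,0,-1, 0,0,0.9,0,0,0,-1, 0,0,0.8,0,0,0,-1, 0,0,0.5,0,0,0,-1, 0,0,0.25,0,0,0,-1, 0,0,0,0,0,0,1, 0,0,0,0,0,0,1, 0,0,0,0,0,0,1, 0,0,0,0,0,0,1, 0,0,0,0,0,0,1, 0,0,0,0,0,0,1, 0,0,0,0,0,0,1]'; python3 -c "
from h import *
delta([614,45.8,31],[180,0,-3.3])"
```

```text
time: 5.3
tool_pos: [613.4, 46.7, 30.3]
tcp_rot: [3.141, -0.0, -0.058]
contact_force: [0.0, 0.1, -0.2]
grip_width: 40.0
finger_force: 0.0
t 5.3 pos [613.4  46.7  30.3] rot [180.   -0.   -3.3] F [ 0.   0.1 -0.2] w 40.0
shift units [ 0.02  0.03 -0.02]
turn units [ 0. -0. -0.]
```

```bash
python3 -m pendant '[0,0,0,0,0,0,1, 0,0,0,0,0,0,1, 0,0,0,0,0,0,1, 0,0,0,0,0,0,1, 0,0,0,0,0,0,1, 0,0,0,0,0,0,1]'
```

```text
time: 5.9
tool_pos: [613.4, 46.7, 30.2]
tcp_rot: [3.141, 0.0, -0.058]
contact_force: [-0.3, 0.4, 0.3]
grip_width: 11.7
finger_force: 30.0
```

```bash
python3 -m pendant '[0,0,-0.06,0,-0.12,0,1, 0,0,-0.08,0,-0.15,0,1, 0,0,-0.08,0,-0.16,0,1, 0,0,-0.08,0,-0.16,0,1, 0,0,-0.07,0,-0.14,0,1, 0,0,0,0,0,0,1]'
```

```text
time: 6.5
tool_pos: [613.6, 46.7, 41.3]
tcp_rot: [3.142, 0.052, -0.058]
contact_force: [1.1, 0.2, -3.4]
grip_width: 11.7
finger_force: 30.0
```

```bash
python3 -m pendant '[-0.1,0,0.005,0,0,0,1, -0.15,0,0.007,0,0,0,1, -0.2,0,0.01,0,0,0,1, -0.2,0,0.01,0,0,0,1, -0.15,0,0.007,0,0,0,1, -0.1,0,0.005,0,0,0,1, 0,0,0,0,0,0,1]'
```

```text
time: 7.2
tool_pos: [586.1, 48.3, 41.4]
tcp_rot: [3.141, 0.051, -0.058]
contact_force: [-0.5, -0.7, -4.5]
grip_width: 11.8
finger_force: 30.0
```

```bash
python3 -m pendant '[-0.1,0,0.1,0,0.2,0,1, -0.2,0,0.1,0,0.2,0,1, -0.3,0,0.1,0,0.2,0,1, -0.4,0,0.08,0,0.13,0,1, -0.5,0,0.05,0,0,0,1, -0.5,0,0,0,0,0,1, -0.5,0,0,0,0,0,1, -0.5,0,0,0,0,0,1, -0.4,0,0,0,0,0,1, -0.25,0,0,0,0,0,1, -0.15,0,0,0,0,0,1, 0,0,0,0,0,0,1]'
```

```text
time: 8.4
tool_pos: [473.1, 54.8, 29.7]
tcp_rot: [3.142, -0.002, -0.058]
contact_force: [0.0, 1.0, 0.0]
grip_width: 11.9
finger_force: 30.0
```

```bash
python3 -m pendant '[0,0,0.06,0,0.1,0,1, 0,0,0.06,0,0.15,0,1, 0,0,0,0,0,0,-0.3, 0,0,0,0,0,0,-0.3, 0,0,0,0,0,0,-0.3, 0,0,0,0,-0.1,0,-0.3, 0,0,-0.3,0,-0.15,0,-0.3, 0,0,-0.7,0,0,0,-0.3, 0,0,-1,0,0,0,-0.3, 0,0,-1,0,0,0,-0.3, 0,0,-1,0,0,0,-0.3, 0,0,-0.9,0,0,0,-0.3]'
python3 - <<'E'
from h import *
im=capture("scene"); t=capture("top")
delta([495,-343,200],[180,0,-31])
for th in("drawer_pull","drawer_floor","caddy","basket_grip"):
  for c in("scene","top"):print(th,c,[(d["location"],d["score"]) for d in pinpoint(c,th)[:2]])
cv2.imwrite("pics/c3.png",np.hstack([im[150:350,150:550],t[50:250,200:600]])[:,:,::-1])
E
```

```text
time: 9.6
tool_pos: [472.4, 54.9, 174.1]
tcp_rot: [3.142, -0.0, -0.058]
contact_force: [0.7, 0.3, -1.0]
grip_width: 59.5
finger_force: 0.0
t 9.7 pos [474.5  54.8 176.1] rot [-180.    -0.4   -3.3] F [ 0.8  0.3 -0.5] w 59.3
shift units [ 1.45 13.2  -0.79]
turn units [-0.03 -0.1   6.92]
drawer_pull scene [([334.7, 180.6], 0.55), ([402.0, 257.1], 0.18)]
drawer_pull top [([414.6, 228.2], 0.52), ([423.2, 223.0], 0.17)]
drawer_floor scene [([359.3, 216.5], 0.97)]
drawer_floor top [([296.8, 187.3], 0.56)]
caddy scene [([402.0, 259.7], 0.67)]
caddy top [([301.1, 140.7], 0.97)]
basket_grip scene [([208.4, 273.5], 0.75)]
basket_grip top [([434.4, 217.4], 0.88)]
```

View pics/c3.png

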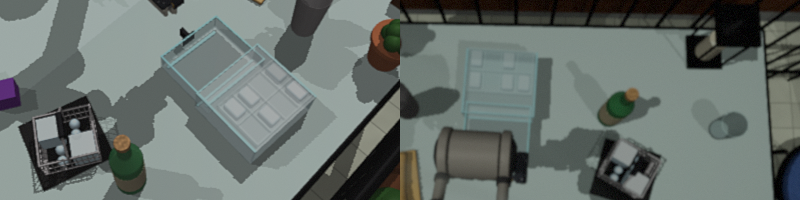

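The drawer is well out. In the scene part of the picture its front with the pull is at (185,32), and the nuggets and cubes are still in the basket. Next is the basket.

```bash
python3 -m pendant '[0,0.4,-0.3,0,-0.1,0,-0.3, 0.1,0.8,-0.5,0,0,0,-0.3, 0.15,1,0,0,0,0.5,-0.3, 0.2,1,0,0,0,1,-0.3, 0.25,1,0,0,0,1,-0.3, 0.3,1,0,0,0,1,-0.3, 0.35,1,0,0,0,1,-0.3, 0.4,1,0,0,0,1,-0.3, 0.5,1,0,0,0,0.9,-0.3, 0.6,1,0,0,0,0.5,-0.3, 0.6,0.9,0,0,0,0,-0.3, 0.5,0.7,0,0,0,0,-0.3]'
python3 - <<'E'
from h import *
a=at_z("scene",(208.4,273.5),122);b=at_z("top",(434.4,217.4),122);print(a,b,tri((208.4,273.5),(434.4,217.4)))
delta([*((a+b)/2)[:2],165],[180,0,-31])
m=(a+b)/2
print("drawer floor",at_z("scene",(359.3,216.5),13),at_z("top",(296.8,187.3),13))
E
```

```text
time: 11.3
tool_pos: [490.4, -296.5, 195.5]
tcp_rot: [3.138, 0.007, -0.541]
contact_force: [0.6, 0.8, -0.4]
grip_width: 59.4
finger_force: 0.0
[ 487.0316397  -344.12144648  122.        ] [ 487.84562656 -336.77252115  122.        ] (array([ 486.53973432, -341.17055327,  116.33232853]), np.float64(6.20398560094544))
t 11.3 pos [ 490.4 -296.5  195.5] rot [179.8   0.4 -31. ] F [ 0.6  0.8 -0.4] w 59.4
shift units [0.68 1.3  1.02]
turn units [0.05 0.1  0.01]
drawer floor [582.19587204  45.26687862  13.        ] [581.71666434  48.40632529  13.        ]
```

```bash
python3 -m pendant '[0.2,0.3,0,0,0.1,0,-0.3, 0.3,0.5,0,0,0,0,-0.3, 0.2,0.35,0.3,0,0,0,-0.3, 0.03,0.15,0.3,0,0,0,-0.3, 0,0,0,0,0,0,-0.3]'
python3 - <<'E'
from h import *
im=capture("scene"); t=capture("top")
delta([489,-341,103],[180,0,-31])
for th in("basket_grip","basket_floor"):
  for c in("scene","top"):print(th,c,[(d["location"],d["score"]) for d in pinpoint(c,th)[:2]])
R=lambda im,x,y,w=100,h=75: cv2.resize(im[y:y+h,x:x+w],(400,300),interpolation=cv2.INTER_CUBIC)[:,:,::-1]
cv2.imwrite("pics/c4.png",np.hstack([R(im,160,230,120,90),R(t,370,170,120,90)]))
E
```

```text
time: 11.8
tool_pos: [488.5, -338.8, 176.2]
tcp_rot: [3.139, 0.003, -0.54]
contact_force: [0.5, 0.1, 0.1]
grip_width: 59.6
finger_force: 0.0
t 11.9 pos [ 489.3 -338.6  177.9] rot [179.8   0.  -30.9] F [-0.7  0.7 -0.4] w 59.8
shift units [0.03 0.07 2.5 ]
turn units [0.04 0.01 0.03]
basket_grip scene [([211.8, 275.1], 0.9), ([360.0, 215.4], 0.34)]
basket_grip top [([433.9, 219.7], 0.6)]
basket_floor scene [([218.2, 291.9], 0.91)]
basket_floor top [([426.1, 218.4], 0.63), ([195.1, 152.0], 0.53)]
```

View pics/c4.png

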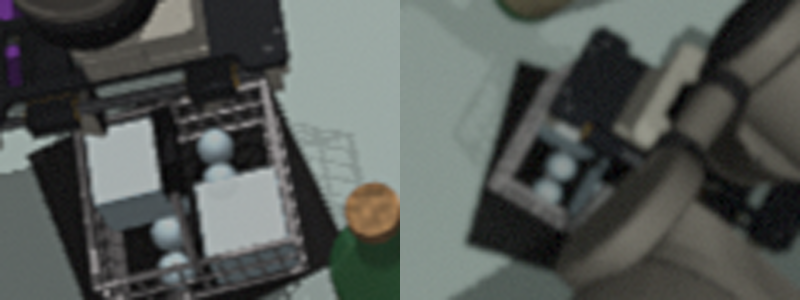

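The fingers are visible on either side of the bar line: the left one is at scene (188,267), and the bar is at about (211,275). The basket's contents are unchanged, so I'll descend and grip.

```bash
python3 -m pendant '[0.05,0.07,0.4,0,0,0,-0.3, 0,0,0.6,0,0,0,-0.3, 0,0,0.6,0,0,0,-0.3, 0,0,0.5,0,0,0,-0.3, 0,0,0.3,0,0,0,-0.3, 0,0,0.1,0,0,0,-0.3, 0,0,0,0,0,0,0.2, 0,0,0,0,0,0,0.5, 0,0,0,0,0,0,1, 0,0,0,0,0,0,1, 0,0,0,0,0,0,1, 0,0,0,0,0,0,1]'
```

```text
time: 13.3
tool_pos: [489.7, -342.3, 103.7]
tcp_rot: [3.138, -0.001, -0.54]
contact_force: [-0.4, -0.5, 0.3]
grip_width: 16.1
finger_force: 0.0
```

```bash
python3 -m pendant '[0,0,0,0,0,0,1, 0,0,0,0,0,0,1, 0,0,0,0,0,0,1]'
```

```text
time: 13.6
tool_pos: [489.5, -342.5, 103.5]
tcp_rot: [3.138, -0.001, -0.54]
contact_force: [-0.8, -1.3, -0.1]
grip_width: 14.0
finger_force: 29.9
```

```bash
python3 -m pendant '[0,0,-0.1,0,0,0,1, 0,0,-0.2,0,0,0,1, 0,0,-0.3,0,0,0,1, 0,0,-0.4,0,0,0,1, 0,0,-0.4,0,0,0,1, 0,0,-0.4,0,0,0,1, 0,0,-0.4,0,0,0,1, 0,0,-0.4,0,0,0,1, 0,0,-0.3,0,0,0,1, 0,0,-0.2,0,0,0,1, 0,0,-0.1,0,0,0,1, 0,0,0,0,0,0,1]'
python3 - <<'E'
from h import *
delta([565,48.5,195],[180,0,-3.3])
im=capture("scene"); R=lambda im,x,y,w=100,h=75: cv2.resize(im[y:y+h,x:x+w],(600,450),interpolation=cv2.INTER_CUBIC)[:,:,::-1]
cv2.imwrite("pics/c5.png",R(im,140,200,160,120))
E
```

```text
time: 14.8
tool_pos: [489.7, -342.0, 199.6]
tcp_rot: [3.138, -0.001, -0.54]
contact_force: [-0.0, -1.0, -5.8]
grip_width: 13.7
finger_force: 29.9
t 14.8 pos [ 489.7 -342.   199.6] rot [ 1.798e+02 -1.000e-01 -3.090e+01] F [-0.  -1.  -5.8] w 13.7
shift units [ -4.54 -12.46   0.11]
turn units [ 0.05 -0.   -6.9 ]
```

View pics/c5.png

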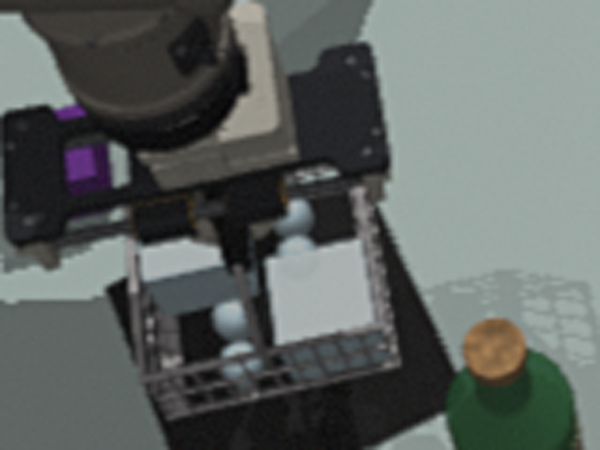

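All six pieces are in the basket, it hangs level, and the load is 5.8 N. I'll carry it gently to the drawer.

```bash
python3 -m pendant '[-0.03,-0.09,0,0,0,0,1, -0.07,-0.19,0,0,0,-0.1,1, -0.1,-0.28,0,0,0,-0.2,1, -0.13,-0.38,0,0,0,-0.3,1, -0.14,-0.48,0,0,0,-0.3,1, -0.13,-0.48,0,0,0,-0.3,1, -0.12,-0.48,0,0,0,-0.3,1, -0.11,-0.49,0,0,0,-0.3,1, -0.1,-0.49,0,0,0,-0.3,1, -0.09,-0.49,0,0,0,-0.3,1, -0.08,-0.5,0,0,0,-0.3,1, -0.07,-0.5,0,0,0,-0.3,1]'
python3 -m pendant '[-0.06,-0.5,0,0,0,-0.3,1, -0.05,-0.5,0,0,0,-0.3,1, -0.04,-0.5,0,0,0,-0.3,1, -0.03,-0.5,0,0,0,-0.3,1, -0.02,-0.5,0,0,0,-0.3,1, 0,-0.5,0,0,0,-0.3,1, 0.01,-0.48,0,0,0,-0.3,1, 0.02,-0.46,0,0,0,-0.3,1, 0.03,-0.4,0,0,0,-0.3,1, 0.04,-0.3,0,0,0,-0.3,1, 0.04,-0.2,0,0,0,-0.2,1, 0.02,-0.1,0,0,0,-0.1,1]'
python3 -c "
from h import *
delta([565,48.5,180],[180,0,-3.3])"
```

```text
time: 16.05
tool_pos: [521.0, -193.9, 198.9]
tcp_rot: [3.138, -0.0, -0.328]
contact_force: [-0.4, -0.2, -5.7]
grip_width: 13.9
finger_force: 29.9
time: 17.25
tool_pos: [554.3, -49.8, 198.4]
tcp_rot: [3.138, 0.001, -0.099]
contact_force: [-0.2, -0.0, -6.5]
grip_width: 13.6
finger_force: 29.9
t 17.25 pos [554.3 -49.8 198.4] rot [179.8   0.   -5.6] F [-0.2 -0.  -6.5] w 13.6
shift units [ 0.03 -3.3   0.6 ]
turn units [ 0.05  0.01 -0.59]
```

```bash
python3 -m pendant '[0,-0.1,0.03,0,0,-0.1,1, 0,-0.2,0.05,0,0,-0.2,1, 0,-0.3,0.08,0,0,-0.2,1, -0.01,-0.4,0.1,0,0,-0.09,1, -0.01,-0.45,0.1,0,0,0,1, -0.01,-0.45,0.1,0,0,0,1, -0.01,-0.4,0.1,0,0,0,1, -0.01,-0.35,0.08,0,0,0,1, 0,-0.3,0.06,0,0,0,1, 0,-0.2,0.04,0,0,0,1, 0,-0.1,0.02,0,0,0,1, 0,0,0,0,0,0,1]'
python3 - <<'E'
from h import *
delta([562.3,48.5,176],[180,0,-3.3])
im=capture("scene");t=capture("top"); R=lambda im,x,y,w=100,h=75: cv2.resize(im[y:y+h,x:x+w],(400,300),interpolation=cv2.INTER_CUBIC)[:,:,::-1]
cv2.imwrite("pics/c6.png",np.hstack([R(im,290,140,160,120),R(t,220,110,160,120)]))
for c in("scene","top"):print(c,[(d["location"],d["score"]) for th in("basket_floor","drawer_floor") for d in pinpoint(c,th)[:1]])
E
```

```text
time: 18.45
tool_pos: [558.9, 47.3, 175.3]
tcp_rot: [3.138, 0.001, -0.058]
contact_force: [-0.6, -0.3, -6.1]
grip_width: 13.9
finger_force: 29.9
t 18.45 pos [558.9  47.3 175.3] rot [179.8   0.   -3.3] F [-0.6 -0.3 -6.1] w 13.9
shift units [ 0.11 -0.05 -0.03]
turn units [ 0.05  0.01 -0.01]
scene [([354.8, 195.2], 0.56), ([359.9, 214.3], 0.75)]
top [([299.2, 191.4], 0.76), ([295.4, 184.9], 0.98)]
```

View pics/c6.png

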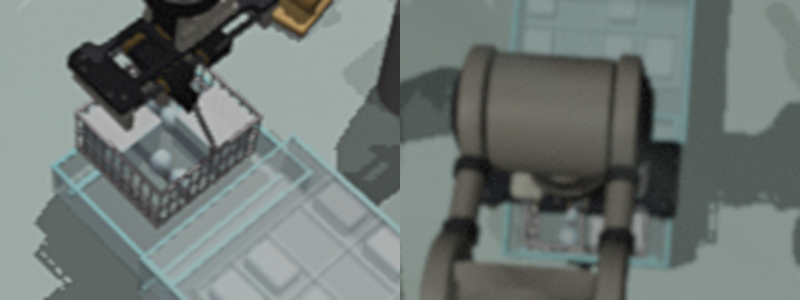

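The basket hangs over the open drawer, clear of the roof, with the ice still in it. I'll start the shaking.

```bash
python3 -m pendant '[0.1,0.8,0,0,0,0,1, 0,-0.8,0,0,0,0,1, 0,-0.8,0,0,0,0,1, 0,0.8,0,0,0,0,1, 0,0.8,0,0,0,0,1, 0,-0.8,0,0,0,0,1, 0,-0.8,0,0,0,0,1, 0,0.8,0,0,0,0,1, 0,0.8,0,0,0,0,1, 0,-0.8,0,0,0,0,1, 0,-0.8,0,0,0,0,1, 0,0.8,0,0,0,0,1]'
python3 - <<'E'
from h import *
delta([562.3,48.5,176],[180,0,-3.3])
im=capture("scene"); capture("top")
cv2.imwrite("pics/c7.png",cv2.resize(im[150:240,310:430],(800,600),interpolation=cv2.INTER_CUBIC)[:,:,::-1])
for i in(1,):
  for c in("scene","top"): print(c,[(np.round(d["location"]),d["score"]) for d in search_frame(c,"nugget1_center")[:8]])
E
```

```text
time: 19.95
tool_pos: [562.0, 51.4, 175.4]
tcp_rot: [3.142, 0.0, -0.054]
contact_force: [0.8, -1.4, -5.2]
grip_width: 14.0
finger_force: 30.0
t 19.95 pos [562.   51.4 175.4] rot [180.    0.   -3.1] F [ 0.8 -1.4 -5.2] w 14.0
shift units [ 0.01  0.1  -0.02]
turn units [0.   0.   0.05]
scene [(array([348., 198.]), 0.69), (array([417., 120.]), 0.22)]
top []
```

View pics/c7.png

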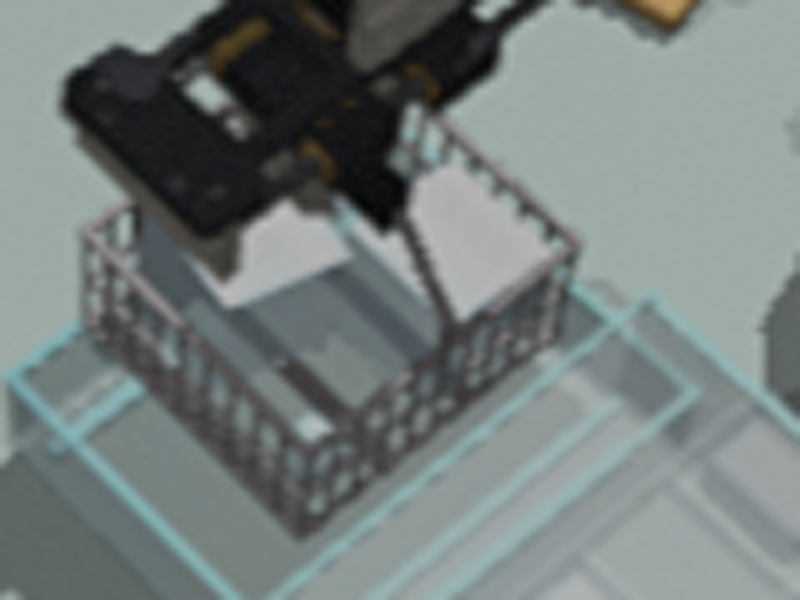

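In the near half of the basket two nuggets are gone from the strips, and something pale shows through the slot at crop (345,355). The far pair is hidden behind the gripper, so I'll shake more.

```bash
python3 -m pendant '[0,0.9,0,0,0,0,1, 0,-0.85,0,0,0,0,1, 0,-0.85,0,0,0,0,1, 0,0.85,0,0,0,0,1, 0,0.85,0,0,0,0,1, 0,-0.85,0,0,0,0,1, 0,-0.85,0,0,0,0,1, 0,0.85,0,0,0,0,1, 0,0.85,0,0,0,0,1, 0,-0.85,0,0,0,0,1, 0,-0.85,0,0,0,0,1, 0,0.85,0,0,0,0,1]'
python3 -m pendant '[0,0.85,0,0,0,0,1, 0,-0.85,0,0,0,0,1, 0,-0.85,0,0,0,0,1, 0,0.85,0,0,0,0,1, 0,0.85,0,0,0,0,1, 0,-0.85,0,0,0,0,1, 0,-0.85,0,0,0,0,1, 0,0.85,0,0,0,0,1, 0,0.85,0,0,0,0,1, 0,-0.85,0,0,0,0,1, 0,-0.85,0,0,0,0,1, 0,0.85,0,0,0,0,1]'
python3 -m pendant '[0,0,-0.3,0,0,0,1, 0,0,-0.6,0,0,0,1, 0,0,-0.6,0,0,0,1, 0,0,-0.5,0,0,0,1, 0,0,-0.3,0,0,0,1, 0,0,0,0,0,0,1]'
python3 - <<'E'
from h import *
delta([562.3,48.5,176],[180,0,-3.3])
im=capture("scene"); capture("top")
cv2.imwrite("pics/c8.png",cv2.resize(im[120:240,300:440],(800,600),interpolation=cv2.INTER_CUBIC)[:,:,::-1])
for c in("scene","top"): print(c,[(np.round(d["location"]).tolist(),round(d["score"],2)) for d in search_frame(c,"nugget1_center")[:8]],[(np.round(d["location"]).tolist(),round(d["score"],2)) for d in search_frame(c,"rock1_center")[:8]])
E
```

```text
time: 21.35
tool_pos: [561.9, 50.7, 175.4]
tcp_rot: [-3.141, 0.0, -0.054]
contact_force: [0.8, -1.1, -5.1]
grip_width: 13.7
finger_force: 30.0
time: 22.55
tool_pos: [561.9, 50.8, 175.4]
tcp_rot: [-3.141, 0.0, -0.054]
contact_force: [-1.0, -0.6, -6.0]
grip_width: 13.6
finger_force: 30.0
time: 23.15
tool_pos: [562.5, 45.7, 245.8]
tcp_rot: [3.138, -0.002, -0.059]
contact_force: [-0.2, 0.4, -6.1]
grip_width: 13.7
finger_force: 30.0
t 23.15 pos [562.5  45.7 245.8] rot [ 1.798e+02 -1.000e-01 -3.400e+00] F [-0.2  0.4 -6.1] w 13.7
shift units [-0.02 -0.1   2.33]
turn units [ 0.04 -0.03 -0.02]
scene [([216.0, 291.0], 0.16)] [([372.0, 177.0], 0.77)]
top [([285.0, 202.0], 0.31)] []
```

View pics/c8.png

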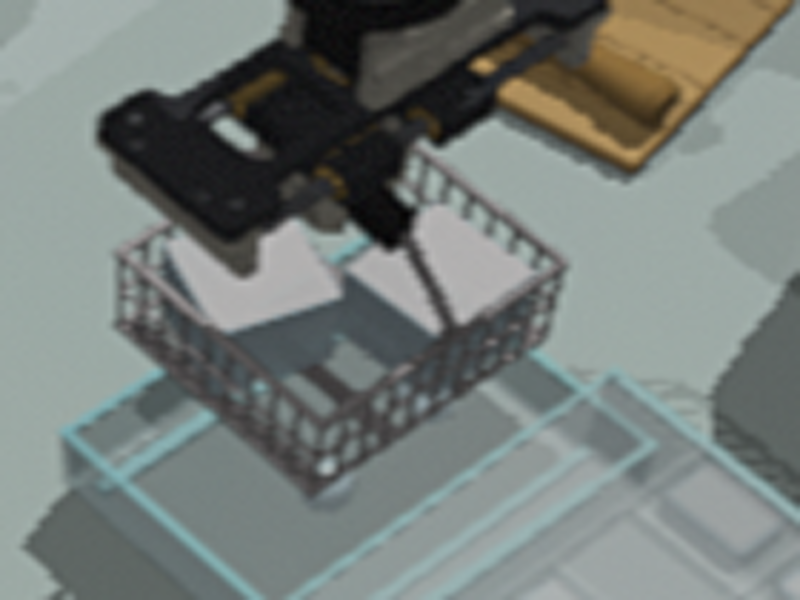

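I see the big cubes both in the basket, and nugget shapes in the drawer at crop (335,485) and (440,405), but I can't make out all four. My ten pictures are used up, so the networks have to do the rest. I'll lower the basket, shake one more round, then carry it off gently so the drawer can be seen freely.

```bash
python3 -m pendant '[0,0,0.3,0,0,0,1, 0,0,0.6,0,0,0,1, 0,0,0.6,0,0,0,1, 0,0,0.5,0,0,0,1, 0,-0.05,0.3,0,0,0,1, 0,0.85,0,0,0,0,1, 0,-0.85,0,0,0,0,1, 0,-0.85,0,0,0,0,1, 0,0.85,0,0,0,0,1, 0,0.85,0,0,0,0,1, 0,-0.85,0,0,0,0,1, 0,-0.85,0,0,0,0,1]'
python3 -m pendant '[0,0.85,0,0,0,0,1, 0,0.85,0,0,0,0,1, 0,-0.85,0,0,0,0,1, 0,-0.85,0,0,0,0,1, 0,0.85,0,0,0,0,1, 0,0.85,0,0,0,0,1, 0,-0.85,0,0,0,0,1, 0,-0.85,0,0,0,0,1, 0,0.85,0,0,0,0,1, 0,0,0,0,0,0,1, 0,0,0,0,0,0,1]'
python3 - <<'E'
from h import *
delta([562.3,48.5,199],[180,0,-3.3])
o=get_obs()
for c in("scene","top"):
  capture(c)
  for th in("nugget1_center","rock1_center","basket_floor"): print(c,th,[(np.round(d["location"]).tolist(),round(d["score"],2)) for d in search_frame(c,th)[:8]])
E
```

```text
time: 24.65
tool_pos: [563.7, 71.6, 175.0]
tcp_rot: [3.138, 0.001, -0.062]
contact_force: [1.1, 0.2, -5.3]
grip_width: 13.7
finger_force: 30.0
time: 25.75
tool_pos: [561.9, 46.7, 175.1]
tcp_rot: [3.138, 0.001, -0.06]
contact_force: [-0.6, 0.4, -5.4]
grip_width: 14.0
finger_force: 30.0
t 25.75 pos [561.9  46.7 175.1] rot [179.8   0.   -3.4] F [-0.6  0.4 -5.4] w 14.0
shift units [ 0.01 -0.06 -0.8 ]
turn units [ 0.05  0.01 -0.03]
scene nugget1_center []
scene rock1_center [([370.0, 194.0], 0.97)]
scene basket_floor [([352.0, 209.0], 0.96)]
top nugget1_center [([287.0, 207.0], 0.42)]
top rock1_center [([285.0, 206.0], 0.71)]
top basket_floor [([289.0, 204.0], 0.83)]
```

```bash
python3 -m pendant '[0,0,-0.1,0,0,0,1, 0,0,-0.2,0,0,0,1, 0,0,-0.2,0,0,0,1, 0,0.1,-0.2,0,0,0,1, -0.02,0.2,-0.1,0,0,0,1, -0.04,0.3,0,0,0,0,1, -0.04,0.4,0,0,0,0.1,1, -0.05,0.5,0,0,0,0.2,1, -0.05,0.5,0,0,0,0.3,1, -0.04,0.5,0,0,0,0.3,1, -0.03,0.5,0,0,0,0.3,1, -0.02,0.5,0,0,0,0.3,1]'
python3 -m pendant '[-0.01,0.5,0,0,0,0.3,1, 0,0.5,0,0,0,0.3,1, 0.01,0.5,0,0,0,0.3,1, 0.02,0.5,0,0,0,0.3,1, 0.03,0.5,0,0,0,0.3,1, 0.04,0.5,0,0,0,0.3,1, 0.05,0.5,0,0,0,0.3,1, 0.06,0.5,0,0,0,0.3,1, 0.07,0.4,0,0,0,0.3,1, 0.07,0.3,0,0,0,0.3,1, 0.06,0.2,0,0,0,0.2,1, 0.03,0.1,0,0,0,0.1,1]'
python3 - <<'E'
from h import *
delta([489.5,-342.5,195],[180,0,-31])
for c in("scene","top"):
  im=capture(c)
  cv2.imwrite(f"pics/d_{c}.png",im[:,:,::-1])
  for th in("nugget1_center","rock1_center","basket_floor","drawer_floor"): print(c,th,[(np.round(d["location"]).tolist(),round(d["score"],2)) for d in search_frame(c,th)[:8]])
E
```

```text
time: 27.35
tool_pos: [543.5, -58.4, 199.6]
tcp_rot: [3.138, 0.0, -0.165]
contact_force: [0.6, -0.8, -5.1]
grip_width: 13.8
finger_force: 30.0
time: 28.55
tool_pos: [517.7, -206.1, 200.1]
tcp_rot: [3.138, -0.0, -0.395]
contact_force: [-0.3, -0.1, -5.8]
grip_width: 13.9
finger_force: 30.0
t 28.55 pos [ 517.7 -206.1  200.1] rot [179.8  -0.  -22.6] F [-0.3 -0.1 -5.8] w 13.9
shift units [0.88 4.56 0.19]
turn units [ 0.05 -0.01  2.09]
scene nugget1_center [([374.0, 200.0], 0.55)]
scene rock1_center [([283.0, 245.0], 0.97)]
scene basket_floor [([268.0, 247.0], 0.8), ([213.0, 295.0], 0.55), ([350.0, 205.0], 0.3)]
scene drawer_floor [([350.0, 204.0], 0.86)]
top nugget1_center [([277.0, 192.0], 0.37)]
top rock1_center []
top basket_floor [([366.0, 214.0], 0.62)]
top drawer_floor [([296.0, 191.0], 0.62)]
```

The networks only report a weak nugget or so, so I'll difference the drawer region against the earlier empty-drawer picture instead.

Run:
```python
from h import *
np.set_printoptions(linewidth=250)
c3=cv2.imread("pics/c3.png"); ref=c3[:,:400].astype(int)   # scene [150:350,150:550]
now=cv2.imread("pics/d_scene.png")[150:350,150:550].astype(int)
# drawer interior polygon at floor z=13 ; caddy frame
th=np.radians(-3.3); C=np.array([733,39]); 
def proj(cam,p):
    m=camera_model(cam); f=200/np.tan(np.radians(m["fov_y"])/2); P=np.array(m["pose"]); q=P[:3,:3].T@(np.array(p)-P[:3,3]); return [m["cx"]-f*q[0]/q[2],m["cy"]+f*q[1]/q[2]]
poly=[]
for x,y in((-234,-92),(-62,-92),(-62,92),(-234,92)):
    w=C+[x*np.cos(th)-y*np.sin(th),x*np.sin(th)+y*np.cos(th)]; poly.append(proj("scene",[*w,13]))
poly=np.array(poly); print(poly.round())
m=np.zeros((400,640),np.uint8); cv2.fillPoly(m,[poly.astype(np.int32)],1); m=cv2.dilate(m,np.ones((5,5)))[150:350,150:550]
d=(now-ref).mean(2)*m
d=cv2.GaussianBlur(d.astype(np.float32),(3,3),0)
x0,x1,y0,y1=int(poly[:,0].min()),int(poly[:,0].max()),int(poly[:,1].min()),int(poly[:,1].max())
print("cols",x0,"rows",y0)
for r in range(y0,y1+1,2): print(r," ".join("%3d"%d[r-150,c-150] if m[r-150,c-150] else "  ." for c in range(x0,x1+1,2)))
```

```text
[[312. 215.]
 [357. 261.]
 [409. 218.]
 [364. 176.]]
cols 312 rows 176
176   .   .   .   .   .   .   .   .   .   .   .   .   .   .   .   .   .   .   .   .   .   .   .   .   7  11  15  13   5   .   .   .   .   .   .   .   .   .   .   .   .   .   .   .   .   .   .   .   .
178   .   .   .   .   .   .   .   .   .   .   .   .   .   .   .   .   .   .   .   .   .   .   4   5  13  22  20  20  11   3   .   .   .   .   .   .   .   .   .   .   .   .   .   .   .   .   .   .   .
180   .   .   .   .   .   .   .   .   .   .   .   .   .   .   .   .   .   .   .   .   .   4   7  -1 -10  20  34  22   0   5   3   .   .   .   .   .   .   .   .   .   .   .   .   .   .   .   .   .   .
182   .   .   .   .   .   .   .   .   .   .   .   .   .   .   .   .   .   .   .   .   5   6   7  -2 -21   2   9   7  -4   8   7   5   .   .   .   .   .   .   .   .   .   .   .   .   .   .   .   .   .
184   .   .   .   .   .   .   .   .   .   .   .   .   .   .   .   .   .   .   4   6   6   7   8   7   0  -1   8  31  43  28  12   6   6   .   .   .   .   .   .   .   .   .   .   .   .   .   .   .   .
186   .   .   .   .   .   .  
[... 6870 characters left out ...]
   8   8   8   7   8   5   .   .   .   .   .   .   .   .   .   .   .   .   .   .   .   .   .   .   .
256   .   .   .   .   .   .   .   .   .   .   .   .   .   .   .   .   .   .   3   5   6   5   6   6   8   8   8   7   4   .   .   .   .   .   .   .   .   .   .   .   .   .   .   .   .   .   .   .   .
258   .   .   .   .   .   .   .   .   .   .   .   .   .   .   .   .   .   .   .   3   6   5   5   6   6   8   7   .   .   .   .   .   .   .   .   .   .   .   .   .   .   .   .   .   .   .   .   .   .
260   .   .   .   .   .   .   .   .   .   .   .   .   .   .   .   .   .   .   .   .   3   5   6   5   5   6   .   .   .   .   .   .   .   .   .   .   .   .   .   .   .   .   .   .   .   .   .   .   .
```

Three nuggets stand out clearly in the drawer, at scene (367,186), (375,198) and (356,214). There may be a fourth in the corner at (364,179), so I'll check that spot in the top view and in the raw pixels.

Run:
```python
from h import *
def proj(cam,p):
    m=camera_model(cam); f=200/np.tan(np.radians(m["fov_y"])/2); P=np.array(m["pose"]); q=P[:3,:3].T@(np.array(p)-P[:3,3]); return [m["cx"]-f*q[0]/q[2],m["cy"]+f*q[1]/q[2]]
for p in((367,186),(375,198),(356,214),(364,179),(320,210)):
    w=at_z("scene",p,26); d=w[:2]-[584,47]; th=np.radians(-3.3); print(p,w.round(),"drawer xy",(np.array([[np.cos(th),np.sin(th)],[-np.sin(th),np.cos(th)]])@d).round(),"top px",np.round(proj("top",w),1))
s=cv2.imread("pics/d_scene.png").mean(2).astype(int); r=cv2.imread("pics/c3.png")[:,:400].mean(2).astype(int)
print("scene now, rows 168-190, cols 350-380")
for y in range(168,192): print(y," ".join("%3d"%v for v in s[y,352:380]),"|"," ".join("%3d"%v for v in r[y-150,202:230]))
t=cv2.imread("pics/d_top.png").mean(2).astype(int)
print("top rows 164-216 cols 256-334")
for y in range(164,222,2): print(y," ".join("%3d"%v for v in t[y,256:336:2]))
```

```text
(367, 186) [537. 121.  26.] drawer xy [-52.  71.] top px [272. 201.]
(375, 198) [577. 109.  26.] drawer xy [-11.  62.] top px [276.4 187.8]
(356, 214) [576.  39.  26.] drawer xy [-8. -9.] top px [299.7 188.7]
(364, 179) [516. 131.  26.] drawer xy [-73.  80.] top px [268.3 207.8]
(320, 210) [503. -20.  26.] drawer xy [-77. -71.] top px [318.7 213.1]
scene now, rows 168-190, cols 350-380
168 165 166 166 164 165 164 165 164 166 165 161 146 115  97 109 125 147 163 167 166 166 164 165 165 165 165 164 166 | 157 156 155 156 157 156 156 156 157 157 153 138 110  93 103 118 137 155 158 158 157 156 157 157 157 157 156 157
169 165 165 165 165 164 165 166 166 165 163 142 116 103 104 113 107 118 146 163 166 166 165 165 165 166 165 165 164 | 155 157 156 155 156 156 156 156 156 153 135 109  97  98 108 103 110 138 154 158 157 157 157 156 156 158 155 156
170 164 164 164 164 166 166 166 161 153 145 130 118 111 107 115 115 107 118 144 161 166 167 165 165 167 165 166 166 | 157 156 156 157 155 158 157 152 145 136 123 111 105 101 109 111 102 111 136 152 157 157 158 157 156 157 157 155
171 164 165 165 165 1
[... 8894 characters left out ...]
 129 126 127 122 120 112 123  95  84  85  86
214 142 140 141 138 138 136 136 134 133 132 132 133 128 127 126 112  85  89  94 101 110 111 116 126 129 129 130 130 133 132 133 131 133 129 118 123  91  86  88  93
216 139 140 140 139 139 139 140 142 139 141 141 140 142 138 138 127 114  95  45  27  74  91  75  98  98 103 121 128 126 129 128 124 123 127 127 119  99 101 116 130
218 140 139 139 141 140 141 140 140 139 138 141 140 140 139 140 138 129 115  51  34 111 127  86  85  85  92 131 140 139 138 139 136 134 136 134 133 134 135 138 141
220 139 139 139 141 138 141 139 140 141 141 140 140 140 141 141 141 139 120  45  32 114 119  86  86  86  90 132 141 140 141 141 140 141 140 140 139 141 141 140 141
```

The top view confirms all four nuggets in the drawer, at (276,188), (300,187), (271,200) and (268,208). Next I'll locate the mat, which is uncovered now, so I can put the basket down on it.

Run:
```python
from h import *
np.set_printoptions(precision=1,suppress=True)
for c in("scene","top"):
  for d in pinpoint(c,"mat_top")[:2]: print(c,np.round(d["location"]),round(d["score"],2),at_z(c,d["location"],4))
  im=cv2.imread(f"pics/d_{c}.png"); g=im.max(2)
  m=((g<60)).astype(np.uint8); x0,y0,x1,y1=(165,235,265,350) if c=="scene" else (380,175,480,275)
  k=np.zeros_like(m);k[y0:y1,x0:x1]=m[y0:y1,x0:x1]; k=cv2.morphologyEx(k,cv2.MORPH_OPEN,np.ones((3,3)))
  for q in cv2.findContours(k,0,2)[0]:
    if cv2.contourArea(q)>150:
      a=cv2.approxPolyDP(cv2.convexHull(q),3,True)[:,0]; print(c,cv2.contourArea(q),a.tolist(),[at_z(c,p,4)[:2].round().tolist() for p in a])
```

```text
scene [213. 288.] 0.7 [ 469.2 -345.5    4. ]
scene [401. 257.] 0.64 [733.5  41.1   4. ]
scene 4970.0 [[234, 248], [261, 298], [259, 309], [193, 340], [169, 276]] [[422.0, -243.0], [570.0, -280.0], [587.0, -301.0], [538.0, -456.0], [371.0, -405.0]]
top [423. 223.] 0.63 [ 481.6 -338.6    4. ]
top 2265.5 [[380, 177], [390, 175], [457, 214], [446, 259], [404, 236], [380, 213]] [[620.0, -208.0], [627.0, -239.0], [510.0, -444.0], [373.0, -407.0], [440.0, -280.0], [509.0, -208.0]]
```

```bash
python3 -m pendant '[0.02,0.1,0,0,0,0.1,1, 0.04,0.2,0,0,0,0.2,1, 0.07,0.3,0,0,0,0.3,1, 0.1,0.4,0,0,0,0.3,1, 0.12,0.5,0,0,0,0.3,1, 0.13,0.55,0,0,0,0.3,1, 0.15,0.6,0,0,0,0.3,1, 0.15,0.6,0,0,0,0.2,1, 0.13,0.5,0,0,0,0.09,1, 0.1,0.4,0,0,0,0,1, 0.08,0.3,0,0,0,0,1, 0.04,0.15,0,0,0,0,1]'
python3 -m pendant '[0,0,0.1,0,0,0,1, 0,0,0.2,0,0,0,1, 0,0,0.3,0,0,0,1, 0,0,0.4,0,0,0,1, 0,0,0.4,0,0,0,1, 0,0,0.4,0,0,0,1, 0,0,0.4,0,0,0,1, 0,0,0.3,0,0,0,1, 0,0,0.2,0,0,0,1, 0,0,0.1,0,0,0,1, 0,0,0,0,0,0,1]'
python3 -c "
from h import *
delta([484,-345,103.5],[180,0,-31])"
```

```text
time: 30.35
tool_pos: [482.6, -344.2, 200.5]
tcp_rot: [3.138, -0.001, -0.54]
contact_force: [0.5, 0.2, -5.2]
grip_width: 13.9
finger_force: 30.0
time: 31.45
tool_pos: [482.8, -343.6, 116.4]
tcp_rot: [3.138, -0.001, -0.54]
contact_force: [-0.5, 0.3, -5.2]
grip_width: 13.9
finger_force: 30.0
t 31.45 pos [ 482.8 -343.6  116.4] rot [179.8  -0.  -30.9] F [-0.5  0.3 -5.2] w 13.9
shift units [0.06 0.02 0.43]
turn units [ 0.05 -0.01  0.02]
```

```bash
python3 -m pendant '[0,0,0.1,0,0,0,1, 0,0,0.1,0,0,0,1, 0,0,0.1,0,0,0,1, 0,0,0.08,0,0,0,1, 0,0,0.04,0,0,0,1, 0,0,0.02,0,0,0,1, 0,0,0,0,0,0,1]'
```

```text
time: 32.15
tool_pos: [482.5, -343.7, 107.7]
tcp_rot: [3.137, -0.003, -0.539]
contact_force: [-11.5, 6.8, 23.8]
grip_width: 13.8
finger_force: 30.0
```

The basket touches down about 4 mm early, because the bar has slipped a little in the pads. I'll ease off and release.

```bash
python3 -m pendant '[0,0,-0.08,0,0,0,1, 0,0,-0.05,0,0,0,1, 0,0,0,0,0,0,1]'
python3 -m pendant '[0,0,0,0,0,0,0.5, 0,0,0,0,0,0,0.3, 0,0,0,0,0,0,0, 0,0,0,0,0,0,-0.3, 0,0,0,0,0,0,-0.3, 0,0,0,0,0,0,-0.3, 0,0,0,0,0,0,-0.3, 0,0,0,0,0,0,-0.3, 0,0,0,0,0,0,-0.3, 0,0,0,0,0,0,-0.3]'
```

```text
time: 32.45
tool_pos: [482.8, -344.0, 107.9]
tcp_rot: [3.138, -0.002, -0.54]
contact_force: [-3.7, 0.6, 3.5]
grip_width: 14.0
finger_force: 30.0
time: 33.45
tool_pos: [482.8, -343.6, 107.3]
tcp_rot: [3.138, -0.001, -0.54]
contact_force: [-0.6, -0.6, -0.7]
grip_width: 59.5
finger_force: 0.0
```

Now I'll go straight up and back to the start side, out of both camera views, and check.

```bash
python3 -m pendant '[0,0,-0.2,0,0,0,-0.3, 0,0,-0.5,0,0,0,-0.3, 0,0,-0.9,0,0,0,-0.3, 0,0,-1,0,0,0,-0.3, 0,0,-1,0,0,0,-0.3, 0,0,-0.6,0,0,0,-0.3, -0.4,0,0,0,0,0,-0.3, -0.8,0,0,0,0,0,-0.3, -1,0,0,0,0,0,-0.3, -1,-0.5,0,0,0,0,-0.3, -0.8,-0.8,0,0,0,0,-0.3, -0.4,-0.8,0,0,0,0,-0.3]'
python3 - <<'E'
from h import *
np.set_printoptions(precision=1,suppress=True)
print(get_obs()["tool_pos"],get_obs()["time"])
for c in("scene","top"):
  im=capture(c);cv2.imwrite(f"pics/e_{c}.png",im[:,:,::-1])
R={}
for th in("basket_grip","basket_floor","drawer_floor","drawer_pull"):
  for c in("scene","top"):
    p=pinpoint(c,th); R[th,c]=p[0]["location"] if p else None
    z={"basket_grip":122,"basket_floor":8,"drawer_floor":13,"drawer_pull":44}[th]
    print(th,c,[(np.round(d["location"]).tolist(),round(d["score"],2),at_z(c,d["location"],z)) for d in p[:2]])
  if R[th,"scene"] is not None and R[th,"top"] is not None: print("  tri",tri(R[th,"scene"],R[th,"top"]))
for th in("rock1_center","nugget1_center"):
  for c in("scene","top"): print(th,c,[(np.round(d["location"]).tolist(),round(d["score"],2)) for d in search_frame(c,th)[:6]])
for th,z in(("shaker_center",117),("bottle_center",125),("jigger_center",53),("muddler_center",29)):
  for c in("scene","top"): print(th,c,[at_z(c,d["location"],z)[:2] for d in pinpoint(c,th)[:1]])
E
```

```text
time: 34.65
tool_pos: [400.7, -220.0, 233.7]
tcp_rot: [3.138, -0.001, -0.541]
contact_force: [0.4, 0.7, -0.4]
grip_width: 60.3
finger_force: 0.0
[ 400.7 -220.   233.7] 34.65
basket_grip scene [([208.0, 271.0], 0.72, array([ 480.9, -341.3,  122. ]))]
basket_grip top [([437.0, 217.0], 0.67, array([ 488.5, -343.4,  122. ]))]
  tri (array([ 486.7, -341.3,  132.3]), np.float64(3.0258685844297495))
basket_floor scene [([216.0, 292.0], 0.57, array([ 484.3, -348.1,    8. ]))]
basket_floor top []
drawer_floor scene [([360.0, 219.0], 0.97, array([589.1,  42.6,  13. ]))]
drawer_floor top [([296.0, 186.0], 0.76, array([585.4,  51.3,  13. ]))]
  tri (array([586.1,  50.2,   0.1]), np.float64(4.645985531841003))
drawer_pull scene [([333.0, 182.0], 0.9, array([472.,  57.,  44.]))]
drawer_pull top [([294.0, 220.0], 0.79, array([478.1,  52.5,  44. ]))]
  tri (array([477.2,  51.7,  55.6]), np.float64(0.12159023915606398))
rock1_center scene [([228.0, 292.0], 0.93), ([463.0, 150.0], 0.4)]
rock1_center top [([423.0, 204.0], 0.8), ([296.0, 193.0], 0.23)]
nugget1_center scene [([376.0, 201.0], 0.43)]
nugget1_center top [([279.0, 190.0], 0.55)]
shaker_center scene [array([664.3, 328.4])]
shaker_center top [array([667.2, 331.3])]
bottle_center scene [array([ 659.3, -292.8])]
bottle_center top [array([ 666.6, -294.3])]
jigger_center scene [array([423. , 390.2])]
jigger_center top [array([419.4, 382.9])]
muddler_center scene [array([446. , 323.1])]
muddler_center top [array([431.5, 320.9])]
```

Run:
```python
from h import *
np.set_printoptions(precision=3,suppress=True)
for c,(x,y,w,h) in (("scene",(170,240,95,100)),("top",(385,180,95,85))):
  a=cv2.imread(f"pics/{c}0.png");b=cv2.imread(f"pics/e_{c}.png")
  r=regions_of(c,"basket_grip")
  for d in r[:2]: print(c,"region",round(d["score"],2),cv2.boundingRect(d["pixels"].astype(np.uint8)),int(d["pixels"].sum()))
  for n,im in(("before",a),("after",b)):
    g=(im.min(2)>(150 if c=="scene" else 125)).astype(np.uint8); k=np.zeros_like(g); k[y:y+h,x:x+w]=g[y:y+h,x:x+w]
    nn,_,st,ce=cv2.connectedComponentsWithStats(k); print(n,[(st[i].tolist(),ce[i].round(0).tolist()) for i in range(1,nn) if st[i][4]>60 and st[i][4]<1500])
  ga,gb=[cv2.GaussianBlur(i,(3,3),0).mean(2).astype(np.float32)[y:y+h,x:x+w] for i in(a,b)]
  try:
    W=np.eye(2,3,dtype=np.float32); cc,W=cv2.findTransformECC(ga,gb,W,cv2.MOTION_AFFINE,(3,200,1e-5),None,5); print("ecc",cc,W.tolist())
  except cv2.error as e: print("ecc fail")
```

```text
scene region 0.9 (182, 254, 68, 69) 1662
scene region 0.33 (358, 92, 81, 62) 2003
before [([186, 266, 21, 25, 373], [196.0, 278.0]), ([220, 281, 25, 25, 440], [232.0, 293.0])]
after [([186, 266, 19, 23, 362], [195.0, 277.0]), ([216, 280, 26, 25, 509], [228.0, 292.0])]
ecc 0.8864186106677856 [[1.003180742263794, 0.0013153497129678726, -1.6091355085372925], [0.007670290302485228, 0.9836233258247375, -0.3372967839241028]]
top region 0.76 (400, 191, 62, 33) 234
before [([415, 192, 21, 22, 279], [425.0, 203.0]), ([426, 224, 22, 20, 237], [437.0, 233.0])]
after [([385, 180, 18, 29, 263], [390.0, 190.0]), ([411, 180, 69, 27, 629], [450.0, 188.0]), ([415, 195, 22, 15, 149], [424.0, 202.0])]
ecc 0.5229430536998216 [[0.9446348547935486, 0.11763833463191986, -0.14661690592765808], [0.04451186582446098, 0.6283097863197327, 4.082385540008545]]
```

Both big cubes lie in the basket as before. The basket's outline matches its starting shape, so it stands upright on the mat, and the drawer is out with all four nuggets in it. I'll hand the job in.

```bash
python3 -c "
from plant import *
print(close_job())"
```

```text
the job is handed in; nothing more can be done
None
```

The job is handed in and no verdict came back: by my last camera checks the drawer is about 140 mm out with all four nuggets in it, the basket stands on its mat with both big cubes, and the shaker, bottle, jigger and muddler show no real shift.

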